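# Fit a bayonet water-filter cartridge on a coffee machine's filter head

## Robot

A 6-joint arm with a two-finger parallel gripper is mounted at the origin on the work surface. World frame = base frame: x ahead of the robot, y to its left, z up, the work surface at z = 0. Lengths are in m, angles in rad, forces in N, time in s.
With the tool pointing down it reaches from about 0.35 to 0.85 m from the base axis. Payload 8.1 kg.
Tool frame: the origin (TCP) lies midway between the tips of the shut fingers; the grasp point (between the pads) lies 19 mm behind it (robot.grip_point_offset is the distance from the TCP to the grasp point, in m); z points along the fingers, y is the line along which they close (so a half turn about z gives the same grasp; the last joint's range is limited). The gripper opens to 93 mm and grips with 3 to 60 N. Pads are 15 mm wide; open, the fingers measure 128 mm over their backs; the gripper's body (75 mm by 188 mm) begins 65 mm behind the grasp point.
Start: joints at [1.218, 0.13, 1.488, -0, 1.523, -0.085], TCP at [0.159, 0.579, 0.219] pointing down, gripper open.
Joint ranges: [-2.96, 2.96], [-0.89, 2.26], [0.02, 2.5], [-1.34, 4.48], [0, 2.73], [-2.66, 2.66]. Speed limits (rad/s): [2.39, 2.39, 2.79, 3.14, 3.14, 3.14].

## Interface

Orientations are given as a rotation vector (axis times angle).
In Python, from plant import robot, read_camera, job gives the robot as it stands.
- The arm moves only by the shell command python3 -m inch 'ROWS' [FORCE]. ROWS is JSON, one flat list of numbers, 5 for each row, row after row: the shift along the world's x, y, z in mm, then the turn about the world's z in degrees, then the opening in per cent of the stroke, from 0 (shut) to 100 (fully open). In form: [dx, dy, dz, yaw, hand, dx, dy, dz, yaw, hand, ...]. A call has 1 to 10 rows; each row is the pose to reach, as a shift and turn from the pose commanded when the call began; what a row does not reach only later rows make up. A row lasts 1/12 s, in which the tool goes at most 41.7 mm and 7.16 degrees, less where a joint would pass 70% of its speed; a pose out of reach is approached as far as the arm can. A call with a gripper value outside its range is refused whole. The fingers move at their own pace and stop on an object; FORCE is the grip in N (left out, the last holds). Time passes only in rows, so rows that repeat a pose let the fingers close. It gives the time, the measured TCP pose, the force, the opening and the grip force at its end, in the units of the state.
- robot.read_state(): the state, without advancing time (a new reading comes with each control period).
- read_camera(name): name is "scene" or "side" or "wrist"; returns a dict with "image" (384x512x3 uint8, blue, green, red), "K" (3x3 intrinsics, pixels), "extrinsics" (4x4, takes a point from world to camera coordinates); the wrist camera has in their place "mount" (4x4, takes a point from camera to tool coordinates, whose origin is the TCP and whose axes are the flange's). Camera axes: x right, y down, z forward; pixel columns grow to the right and rows downward; lengths in m; the calibration is good to about 2 mm. A picture is of the moment at which its call begins: read the wrist's pose just before it. There is no depth.
- job.close_job(): hands the job in; it is judged then, once.
The state is a dict: "t": time; "q": joint angles; "dq": joint speeds; "joint_torque": joint torques, N m; "tool_pos": TCP position; "orientation": TCP orientation; "force": force on the tool from outside, world axes, zero at the start; "wrist_torque": the same for the moment, N m; "opening": finger opening in m; "gripper_force": force on a finger pad.
Only numpy, scipy, OpenCV 4.12 (cv2) and the standard library are available. Lean on these libraries where they do the work, as an engineer would, in place of code of your own. Each camera call takes 0.05 s, during which the arm holds its last target. There are 200 camera calls.

## Task

Fit the new blue-handled filter cartridge into the filter head: find its bayonet slots, push it in against the spring, and twist it clockwise (seen from above) to the stop so that it springs up into its locked place, upright, and stays there when let go. Do it by feel and never force it against the head (35 N at the most, all their contacts added up); leave everything else on the bench where it is.

Things in the scene. Friction and masses are not known exactly. Their poses are not given: they have to be found in the camera images.
- cartridge: New filter cartridge: white, BLUE grip bar, about 0.18 kg, standing loose on the bench. Origin: centre of its underside, z up its axis. Nose radius 19 mm, z = 0 to 27.5 mm, foot tapered to 15.5 mm over the lowest 5 mm; ribbed skirt radius 29 mm, z = 27.5 to 57.5 mm; grip bar on top to z = 89.5 mm. A half turn about z makes no difference to its fit.
- cartridge_grip (a point): In the middle of the cartridge's blue grip bar, 79.5 mm above its underside. The bar is 50 mm long (cartridge x), 14 mm thick (cartridge y), z = 57.5 to 89.5 mm: pinch it across y from above.
- cartridge_lugs (a point): On the cartridge's axis, level with the two blue bayonet lugs, 15 mm above its underside. The lugs stick out of the nose along its +x and -x, below the bar's ends, to radius 26 mm; 7 mm wide, from 12 to 18 mm above the underside.
- head: Filter head: grey round housing of radius 42 mm on a 110 x 110 x 10 mm foot plate, fixed to the bench, mouth up. Origin: centre of its underside, at bench height; z up the bore; x towards the brass side port. Heights z given for other entries are the height of the cartridge's underside above this origin, unless said otherwise.
- head_rim (a point): Centre of the mouth, 60 mm above the bench: top of the aluminium collar. Bore radius 20.5 mm; two opposite slots (yellow dots) to radius 30 mm, fitting the lugs with about 3 degrees either way. Slots lie along head +x/-x turned by an unknown, unreported -0.30 to +0.30 rad about z: see them, or feel them by turning the cartridge, lugs resting lightly on the collar (z = 48 mm), until they drop.
- head_valve (a point): Top of the black spring plunger down the bore, at rest, 45 mm above the bench. The cartridge's nose pushes it down: about 3 N at first touch (z = 45 mm), 0.8 N more per mm, about 11 N at z = 35 mm. The skirt meets the collar, hard, at z = 32.5 mm. A cartridge let go unlocked is pushed back up to z = 44 mm or more. Turning it pushed in rubs with up to 0.3 N m; the stop adds to that.
- head_lock (a point): Where the underside of a locked cartridge rests, on the bore axis, 38.5 mm above the bench. Pushed to below z = 36 mm the lugs pass under a land when turned clockwise seen from above (negative about z; the other way is blocked). From about 0.60 rad past the slot to the stop at 0.73 rad (red dots) there is a pocket into which the spring lifts them 2.5 mm; then it cannot turn back.
- used_cartridge: The used cartridge, grey with a BLACK grip bar, same shape and size and origin as the new one; standing on the bench, to be left alone.
- screwdriver: A red-handled screwdriver lying on the bench; leave it. Origin on its underside.
- meter: A grey and red hand meter, 200 x 66 x 34 mm; leave it. Origin at the centre of its underside.
- circuit_board: A green circuit board on a black base, 100 x 70 mm, about 22 mm high; leave it. Origin at the centre of its underside.
- green_lid: A green plastic lid, 44 mm across, 8 mm high; leave it. Origin at the centre of its underside.
- mug: A white mug, 80 mm across, 90 mm high; leave it. Origin at the centre of its underside.
- mouse: A black computer mouse, 105 x 60 x 35 mm; leave it. Origin at the centre of its underside.
Mind the look-alikes: they are no part of the job. What is shaped like the cartridge but red or yellow is not meant.

How it is judged:
By the outcome, as a careful person would: the job done as asked, in the order asked, and still so for the second after the job is handed in, with the robot touching nothing.
It also fails if it takes over 67 s, if anything falls off the work surface, if the arm or the gripper's body presses on something with over 40 N, if the wrist force passes 120 N, or if a joint passes its speed limit or range.

## Working session

There is one attempt and no reset: what is moved stays moved. The work goes in short steps, Python scripts to look and compute and a shell command to move; the robot and the scene stay as the last step left them, time stands still between calls to the robot, and variables do not carry over. Pictures are saved under pics/ and viewed, at most 10 in all, crops included, and the job is handed in when it is done.

```bash
ls; mkdir -p pics; cat > h.py <<'E'
import numpy as np, cv2
from plant import robot, read_camera, job
from scipy.spatial.transform import Rotation as R
def cam(n):
    s=robot.read_state(); c=read_camera(n)
    if n=='wrist':
        T=np.eye(4);T[:3,:3]=R.from_rotvec(s['orientation']).as_matrix();T[:3,3]=s['tool_pos']
        C=T@np.array(c['mount'])
    else: C=np.linalg.inv(np.array(c['extrinsics']))
    return c['image'],np.array(c['K']),C
def ray(K,C,u,v):
    d=C[:3,:3]@np.linalg.solve(K,[u,v,1.]);return C[:3,3],d
def onz(K,C,u,v,z):
    o,d=ray(K,C,u,v);return o+d*(z-o[2])/d[2]
def proj(K,C,p):
    q=np.linalg.inv(C)@np.r_[p,1];w=K@q[:3];return w[:2]/w[2]
E
python3 - <<'E'
from h import *
a,K,C=cam('scene');b,K2,C2=cam('side')
print(C[:3,3],C2[:3,3],K[0,0])
cv2.imwrite('pics/scene.png',a);cv2.imwrite('pics/side.png',b)
E
```

```text
pics
[1.09153696 0.85146378 0.84347351] [-0.14854613 -0.67540885  1.19142159] 440.90643724095173
```

View pics/scene.png

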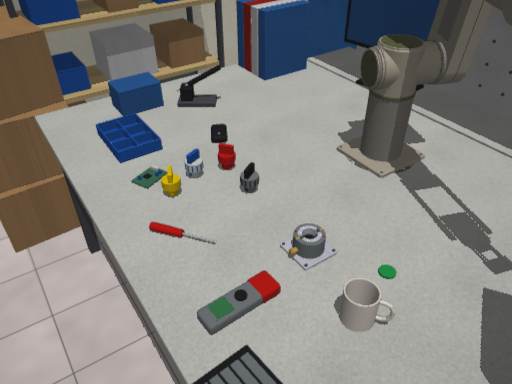

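View pics/side.png

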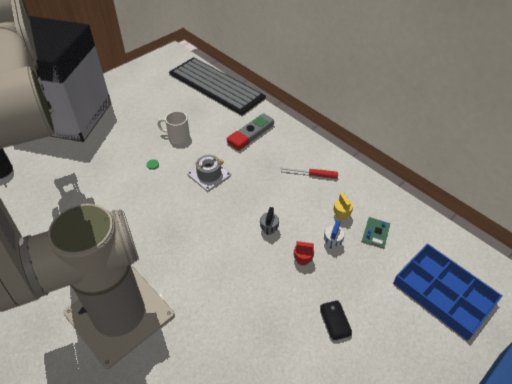

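The scene view shows the blue cartridge at about (194,160), between the yellow and red decoys, and the head at (309,240). In the side view they are at (335,235) and (209,168).

```bash
python3 - <<'E'
from h import *
def tri(p,q):
    A=np.zeros((3,3));b=np.zeros(3)
    for o,d in (p,q):
        d=d/np.linalg.norm(d);M=np.eye(3)-np.outer(d,d);A+=M;b+=M@o
    return np.linalg.solve(A,b)
V=[]
for n,bx in (('scene',(180,140,210,180)),('side',(322,218,350,250))):
    im,K,C=cam(n);x0,y0,x1,y1=bx
    h=cv2.cvtColor(im,cv2.COLOR_BGR2HSV)[y0:y1,x0:x1]
    m=cv2.inRange(h,(105,140,40),(130,255,255))
    k,l,st,ce=cv2.connectedComponentsWithStats(m)
    i=1+np.argmax(st[1:,4]);print(n,st[i],ce[i]+[x0,y0])
    ys,xs=np.where(l==i);print(cv2.minAreaRect(np.c_[xs+x0,ys+y0].astype(np.float32)))
    V.append((K,C,ce[i]+[x0,y0]))
(K,C,p),(K2,C2,p2)=V
print('bar tri',tri(ray(K,C,*p),ray(K2,C2,*p2)),onz(K,C,*p,.074),onz(K2,C2,*p2,.074))
g=tri(ray(K,C,309,233),ray(K2,C2,208,162));print('head rim',g,onz(K,C,309,233,.06),onz(K2,C2,208,162,.06))
for nm,u,u2 in (('red',(227,157),(304,253)),('yel',(172,182),(343,208)),('used',(249,180),(270,222))):
    print(nm,onz(K,C,*u,.045)[:2],onz(K2,C2,*u2,.045)[:2])
a=cam('scene')[0][135:205,140:270];b=cam('side')[0][180:275,250:380]
cc=cam('scene')[0][215:275,275:345]; dd=cam('side')[0][145:195,180:240]
f=lambda x:cv2.resize(x,(400,300),interpolation=cv2.INTER_CUBIC)
cv2.imwrite('pics/crops.png',np.vstack([np.hstack([f(a),f(b)]),np.hstack([f(cc),f(dd)])]))
E
```

```text
scene [  7   9  12  15 118] [192.33050847 155.93220339]
((192.3000030517578, 155.89999389648438), (8.600000381469727, 15.800000190734863), 53.13010025024414)
side [10  3  8 17 65] [335.41538462 228.63076923]
((335.3500061035156, 228.9500274658203), (3.7947328090667725, 17.39252471923828), 18.434947967529297)
bar tri [ 0.59911048 -0.25178445  0.0753276 ] [ 0.59800568 -0.25325197  0.074     ] [ 0.60043004 -0.25147514  0.074     ]
head rim [0.51057722 0.22813229 0.0619994 ] [0.50882926 0.22672663 0.06      ] [0.51197892 0.22951096 0.06      ]
red [ 0.48723588 -0.22378021] [ 0.48539509 -0.23385977]
yel [ 0.69936004 -0.19878399] [ 0.69958668 -0.20518463]
used [ 0.49808129 -0.07405064] [ 0.49329877 -0.08596951]
```

View pics/crops.png

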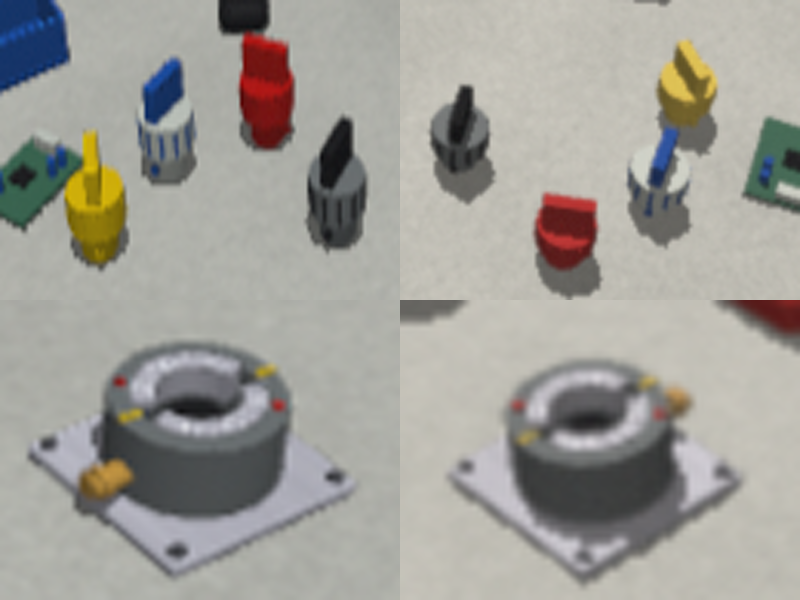

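The crops show the head's yellow slot dots, its red stop dots and the port. The blue cartridge is standing upright. Next I move the wrist camera over it.

```bash
python3 -m inch '[441,-829,30,0,100,441,-829,30,0,100,441,-829,30,0,100,441,-829,30,0,100,441,-829,30,0,100,441,-829,30,0,100,441,-829,30,0,100,441,-829,30,0,100,441,-829,30,0,100,441,-829,30,0,100]'; python3 - <<'E'
from h import *
s=robot.read_state();print(s['t'],s['tool_pos'],R.from_rotvec(s['orientation']).as_matrix().round(3))
print(np.array(read_camera('wrist')['mount']).round(3))
E
```

```text
t: 1.23
tool_pos: [0.3548, 0.2092, 0.2324]
orientation: [0.419, 3.112, 0.001]
force: [0.7, 0.3, 0.3]
opening: 0.0931
gripper_force: 0.0
1.2333 [0.35482492 0.20919819 0.23238432] [[-0.964  0.264  0.001]
 [ 0.264  0.964  0.001]
 [-0.001  0.001 -1.   ]]
[[ 0.001 -0.967 -0.256  0.07 ]
 [ 1.     0.001 -0.001  0.001]
 [ 0.001 -0.256  0.967 -0.165]
 [ 0.     0.     0.     1.   ]]
```

```bash
python3 -m inch '[245,-459,20,0,100,245,-459,20,0,100,245,-459,20,0,100,245,-459,20,0,100,245,-459,20,0,100,245,-459,20,0,100,245,-459,20,0,100,245,-459,20,0,100,245,-459,20,0,100,245,-459,20,0,100]';python3 -m inch '[80,-145,0,0,100,80,-145,0,0,100,80,-145,0,0,100,80,-145,0,0,100,80,-145,0,0,100,80,-145,0,0,100]'; python3 - <<'E'
from h import *
s=robot.read_state();print(s['t'],s['tool_pos'])
im,K,C=cam('wrist');cv2.imwrite('pics/w1.png',im)
print(proj(K,C,[.599,-.252,.0895]))
E
```

```text
t: 2.12
tool_pos: [0.5511, -0.1582, 0.248]
orientation: [0.42, 3.113, 0.0]
force: [-0.2, -0.1, 0.4]
opening: 0.0931
gripper_force: 0.0
t: 2.62
tool_pos: [0.6302, -0.3028, 0.2446]
orientation: [-0.423, -3.109, -0.003]
force: [-0.3, 0.5, -0.1]
opening: 0.0931
gripper_force: 0.0
2.6167 [ 0.63020833 -0.30280787  0.24457628]
[291.00732246 141.13277516]
```

View pics/w1.png

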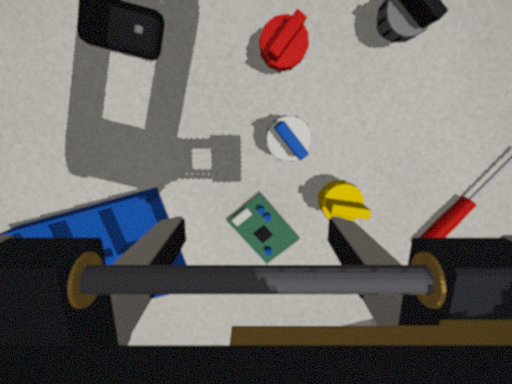

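The wrist view shows the white cartridge with its blue bar at (291,140). It is clear of the yellow one (345,203) and the red one (284,42).

```bash
cat >> h.py <<'E'
def bar(z=.0895,roi=None):
    im,K,C=cam('wrist');h=cv2.cvtColor(im,cv2.COLOR_BGR2HSV)
    m=cv2.inRange(h,(105,130,60),(130,255,255))
    if roi: x0,y0,x1,y1=roi;n=np.zeros_like(m);n[y0:y1,x0:x1]=m[y0:y1,x0:x1];m=n
    k,l,st,ce=cv2.connectedComponentsWithStats(m);i=1+np.argmax(st[1:,4])
    ys,xs=np.where(l==i);P=np.array([onz(K,C,u,v,z)[:2] for u,v in zip(xs,ys)])
    r=cv2.minAreaRect((P*1000).astype(np.float32));B=cv2.boxPoints(r)/1000
    e=[B[1]-B[0],B[2]-B[1]];L=max(e,key=np.linalg.norm)
    print('px',ce[i],st[i],'rect mm',r,'long axis deg',np.degrees(np.arctan2(L[1],L[0]))%180)
    return im,K,C
E
python3 - <<'E'
from h import *
im,K,C=bar(.0895,(265,110,320,170))
E
```

```text
px [289.27891156 139.91836735] [274 122  32  37 441] rect mm ((598.037109375, -252.16563415527344), (48.77888488769531, 12.32591724395752), 23.70399284362793) long axis deg 23.703989
```

```bash
python3 - <<'E'
from h import *
s=robot.read_state();print(np.round(s['q'],3))
im,K,C=cam('scene')
P=[onz(K,C,*u,.06)[:2] for u in ((322.2,229.4),(297.9,238.2),(296,231.4),(323.8,236.2))]
for a,b in ((0,1),(2,3)):
    d=P[a]-P[b];print((P[a]+P[b])/2,np.linalg.norm(d),np.degrees(np.arctan2(d[1],d[0])))
port=onz(K,C,294,251,.03);print('port',port)
E
python3 -m inch '[-31,51,-40,7,100,-31,51,-60,14,100,-31,51,-80,21,100,-31,51,-90,28,100,-31,51,-100,35,100,-31,51,-110,39,100,-31,51,-110,39,100]'
python3 - <<'E'
from h import *
s=robot.read_state();print(s['t'],s['tool_pos'],np.round(s['q'],3))
im,K,C=bar();cv2.imwrite('pics/w2.png',im)
E
```

```text
[-0.519  0.392  1.129  0.     1.621 -1.822]
[0.50811273 0.23065041] 0.07383226924112317 172.69814873794422
[0.50900121 0.2301945 ] 0.07239044565526426 -48.6062870125993
port [0.56162073 0.23383927 0.03      ]
t: 3.35
tool_pos: [0.5983, -0.2482, 0.1372]
orientation: [0.652, -3.072, -0.001]
force: [-0.5, 0.8, -0.9]
opening: 0.0929
gripper_force: 0.0
3.35 [ 0.59832177 -0.24815535  0.13721091] [-0.472  0.307  1.436  0.     1.4   -2.461]
px [ 25.4526761  164.74682806] [   0   94   66  144 6857] rect mm ((647.9683837890625, -421.6321716308594), (114.95549774169922, 47.78004837036133), 10.574628829956055) long axis deg 10.574635
```

View pics/w2.png

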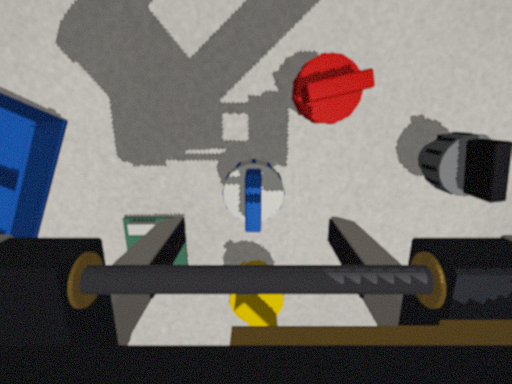

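The wrist view shows the bar at (253,200), lined up between the open fingers, and nothing is in the fingers' way.

```bash
python3 - <<'E'
from h import *
im,K,C=cam('wrist')
m=cv2.inRange(cv2.cvtColor(im,cv2.COLOR_BGR2HSV),(105,130,60),(130,255,255))
n=0*m;n[168:235,243:264]=m[168:235,243:264]
ys,xs=np.where(n);print(xs.min(),xs.max(),ys.min(),ys.max())
P=np.array([onz(K,C,u,v,.0895)[:2] for u,v in zip(xs,ys)]);print(cv2.minAreaRect((P*1000).astype(np.float32)))
s=robot.read_state();print(s['tool_pos'],(2*np.degrees(np.arctan2(s['orientation'][1],s['orientation'][0]))-90)%180)
E
```

```text
246 261 169 230
((596.0921020507812, -252.41897583007812), (52.19968032836914, 12.1073579788208), 23.163022994995117)
[ 0.59941795 -0.24919932  0.13929707] 113.57096006428895
```

```bash
python3 -m inch '[-2,-3,-30,0,50,-2,-3,-55,0,50,-2,-3,-70,0,50,-2,-3,-76,0,50,-2,-3,-76,0,50,-2,-3,-76,0,50]'; python3 -m inch '[0,0,0,0,50]'
```

```text
t: 3.95
tool_pos: [0.5982, -0.2535, 0.0636]
orientation: [-0.642, 3.074, -0.002]
force: [0.5, 0.6, 0.8]
opening: 0.0575
gripper_force: 0.0
t: 4.03
tool_pos: [0.5988, -0.2539, 0.0645]
orientation: [-0.643, 3.072, -0.004]
force: [-0.0, 0.3, -0.8]
opening: 0.0513
gripper_force: 0.0
```

```bash
python3 -m inch '[-1.5,1.5,-2.5,0,50,-1.5,1.5,-2.5,0,0,-1.5,1.5,-2.5,0,0,-1.5,1.5,-2.5,0,0,-1.5,1.5,-2.5,0,0,-1.5,1.5,-2.5,0,0,-1.5,1.5,-2.5,0,0,-1.5,1.5,-2.5,0,0]' 55;  python3 -m inch '[0,0,0,0,0,0,0,0,0,0,0,0,0,0,0]'; python3 -m inch '[0,0,30,0,0,0,0,60,0,0,0,0,90,0,0,0,0,90,0,0,0,0,90,0,0,0,0,90,0,0]'; python3 - <<'E'
from h import *
cv2.imwrite('pics/w3.png',cam('wrist')[0])
E
```

```text
t: 4.7
tool_pos: [0.5959, -0.2519, 0.0595]
orientation: [-0.644, 3.075, -0.0]
force: [-1.1, 0.3, -1.3]
opening: 0.0136
gripper_force: 55.0
t: 4.95
tool_pos: [0.5959, -0.2519, 0.0594]
orientation: [0.644, -3.075, 0.0]
force: [0.5, -0.7, 0.8]
opening: 0.0138
gripper_force: 55.0
t: 5.45
tool_pos: [0.5955, -0.2516, 0.1486]
orientation: [0.644, -3.074, -0.001]
force: [-0.4, -0.4, -2.1]
opening: 0.0139
gripper_force: 55.0
```

View pics/w3.png

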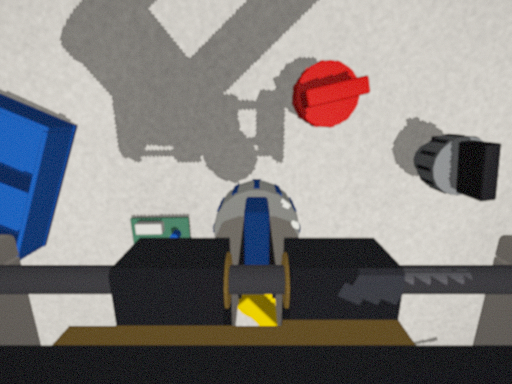

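The cartridge is held squarely with the bar between the pads. I now carry it, raised, to beside the head so the wrist camera can see the mouth.

```bash
python3 -m inch '[0,0,40,0,0,0,0,75,0,0,0,30,100,-5,0,-2,70,100,-10,0,-4,110,100,-15,0,-8,150,100,-20,0,-10,190,100,-25,0,-12,230,100,-31,0,-14,270,100,-31,0,-16,310,100,-31,0]';python3 -m inch '[-3,40,0,0,0,-6,80,0,0,0,-10,120,0,0,0,-12,172,0,0,0,-12,172,0,0,0,-12,172,0,0,0,-12,172,0,0,0]'; python3 - <<'E'
from h import *
s=robot.read_state();print(s['t'],s['tool_pos'],(2*np.degrees(np.arctan2(s['orientation'][1],s['orientation'][0]))-90)%180)
im,K,C=cam('wrist');cv2.imwrite('pics/w4.png',im);print(proj(K,C,[.509,.23,.06]))
E
```

```text
t: 6.33
tool_pos: [0.5784, 0.06, 0.2471]
orientation: [-0.202, -3.131, 0.0]
force: [0.9, 0.7, -1.7]
opening: 0.0139
gripper_force: 55.0
t: 6.92
tool_pos: [0.567, 0.2302, 0.2474]
orientation: [-0.198, -3.132, 0.003]
force: [-0.1, -0.8, -2.0]
opening: 0.0135
gripper_force: 55.0
6.9167 [0.56699687 0.23019042 0.24735956] 82.75758128018987
[250.47853464 127.58727479]
```

View pics/w4.png

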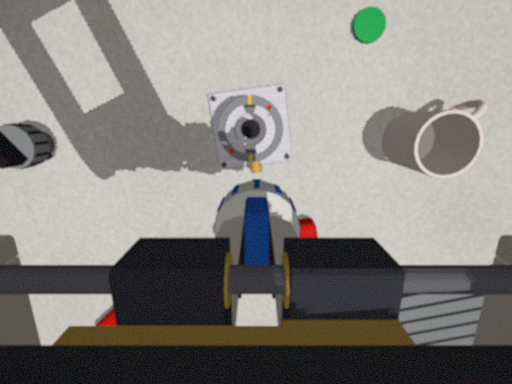

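The wrist view shows the head's bore at about (250,128), yellow dots near (249,101) and (251,155), and red dots near (269,107) and (232,151).

```bash
python3 - <<'E'
from h import *
im,K,C=cam('wrist')
h=cv2.cvtColor(im,cv2.COLOR_BGR2HSV)
def blobs(lo,hi,roi):
    m=cv2.inRange(h,lo,hi);x0,y0,x1,y1=roi;n=0*m;n[y0:y1,x0:x1]=m[y0:y1,x0:x1]
    k,l,st,ce=cv2.connectedComponentsWithStats(n)
    return [(ce[i],st[i,4]) for i in range(1,k) if st[i,4]>3]
Y=blobs((18,90,90),(35,255,255),(205,90,295,165));Rd=blobs((0,120,60),(8,255,255),(205,90,295,165))
for n,L in (('Y',Y),('R',Rd)):
    Q=[onz(K,C,*c,.06)[:2] for c,a in L]
    for (c,a),q in zip(L,Q): print(n,c.round(1),a,(q*1000).round(1))
    if len(Q)>1:
        d=Q[0]-Q[1];print('mid',(Q[0]+Q[1])*500,np.linalg.norm(d),np.degrees(np.arctan2(d[1],d[0])))
cr=im[85:175,205:300]
cv2.imwrite('pics/w5.png',np.hstack([cv2.resize(cr,(570,540),interpolation=cv2.INTER_CUBIC)]))
# plate: bright low-sat lavender
for n in('scene','side'):
    im,K,C=cam(n);h=cv2.cvtColor(im,cv2.COLOR_BGR2HSV)
    u,v=proj(K,C,[.509,.23,.06]).astype(int);roi=(u-30,v-25,u+30,v+25)
    for nm,lo,hi in (('Y',(20,90,90),(35,255,255)),('R',(0,110,60),(8,255,255)),('R2',(172,110,60),(180,255,255))):
        for c,a in blobs(lo,hi,roi): print(n,nm,c.round(1),a,(onz(K,C,*c,.06)*1000).round(1)[:2])
E
```

```text
Y [249.7  99. ] 32 [475.4 232.7]
Y [253.7 160.2] 61 [551.1 227.8]
mid [513.2545226  230.23089999] 0.07579657970925284 176.2929709205061
R [269.4 106.2] 13 [487.  255.7]
R [232.2 150.1] 10 [534.6 202.1]
mid [510.78674971 228.87251734] 0.07170423384870205 131.59904694570375
scene Y [320.9 228.7] 7 [472.7 231.3]
scene Y [297.8 237.7] 6 [543.6 224.3]
side R [232.3 141.4] 89 [639.5 248.9]
```

View pics/w5.png

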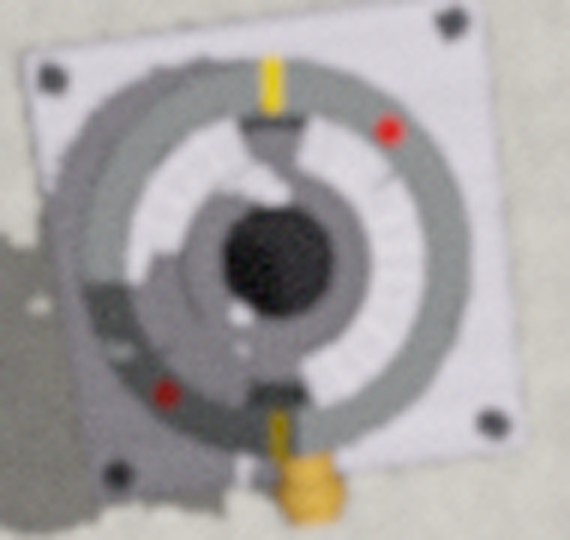

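The crop confirms the slots are near the x axis (yellow marks at crop (272,87) and (280,436)), with the red dots at (389,131) and (168,395).

```bash
python3 - <<'E'
from h import *
im,K,C=cam('wrist');s=robot.read_state();t=s['tool_pos']
h=cv2.cvtColor(im,cv2.COLOR_BGR2HSV);m=cv2.inRange(h,(105,130,40),(130,255,255))
print([(r,np.where(m[r,225:290])[0][[0,-1]]+225) for r in range(178,240,3) if m[r,225:290].any()])
y=[onz(K,C,*u,.06)[:2]*1000 for u in ((250.3,99.3),(251.7,157.7))];print('Y',y,(y[0]+y[1])/2,np.degrees(np.arctan2(*(y[0]-y[1])[::-1])))
zt=t[2]+.0301
for r in range(192,202,2): print(r,(onz(K,C,257,r,zt)-t)*1000)
c=np.linalg.inv(C);ax=R.from_rotvec(s['orientation']).as_matrix()
for e in (.023,.025,.027): print(e,proj(K,C,t+ax[:,0]*e+[0,0,.0301]),proj(K,C,t+ax[:,0]*e+[0,0,-.0019]))
print(t)
E
```

```text
[(181, array([255, 258])), (184, array([255, 258])), (187, array([235, 277])), (190, array([234, 279])), (193, array([232, 280])), (199, array([247, 265])), (202, array([246, 266])), (205, array([246, 266])), (208, array([246, 267])), (211, array([245, 267])), (214, array([245, 268])), (217, array([245, 268])), (220, array([245, 268])), (223, array([244, 268])), (226, array([244, 269])), (229, array([244, 269])), (232, array([244, 269])), (235, array([243, 269])), (238, array([244, 269]))]
Y [array([476.83288   , 233.01979635]), array([548.60300158, 225.1177125 ])] [512.71794079 229.06875442] 173.71688790119646
192 [-32.77341888   5.03180557  30.1       ]
194 [-31.72035002   4.89563936  30.1       ]
196 [-30.66318508   4.75894352  30.1       ]
198 [-29.60190014   4.62171494  30.1       ]
200 [-28.53647104   4.48395051  30.1       ]
0.023 [255.56115027 210.80689508] [255.78435698 194.03601791]
0.025 [255.56246773 207.15589628] [255.78609957 190.98880378]
0.027 [255.56379474 203.47846746] [255.78785251 187.9234903 ]
[0.56816642 0.2285883  0.24921846]
```

```bash
python3 -m inch '[-30,0,-20,1,0,-61,0,-40,1,0,-61,0,-70,1,0,-61,0,-95,1,0,-61,0,-110,1,0,-61,0,-120,1,0,-61,0,-120,1,0,-61,0,-120,1,0]'; python3 - <<'E'
from h import *
s=robot.read_state();t=s['tool_pos'];print(t,s['force'],s['wrist_torque'],(2*np.degrees(np.arctan2(s['orientation'][1],s['orientation'][0]))-90)%180)
o=[]
for n in('scene','side'):
    im,K,C=cam(n);u,v=proj(K,C,[.509,.23,.08]).astype(int);print(n,u-30,v-30)
    o.append(cv2.resize(im[v-30:v+30,u-30:u+30],(400,400),interpolation=cv2.INTER_CUBIC))
cv2.imwrite('pics/p7.png',np.hstack(o))
E
```

```text
t: 7.83
tool_pos: [0.5072, 0.2296, 0.1298]
orientation: [-0.175, -3.137, 0.0]
force: [-0.5, 0.2, -1.1]
opening: 0.0141
gripper_force: 55.0
[0.50718499 0.22962815 0.12978845] [-0.45843428  0.17276797 -1.06927703] [ 0.02094998 -0.01587949  0.01806706] 83.60361998615218
scene 280 198
side 176 128
```

View pics/p7.png

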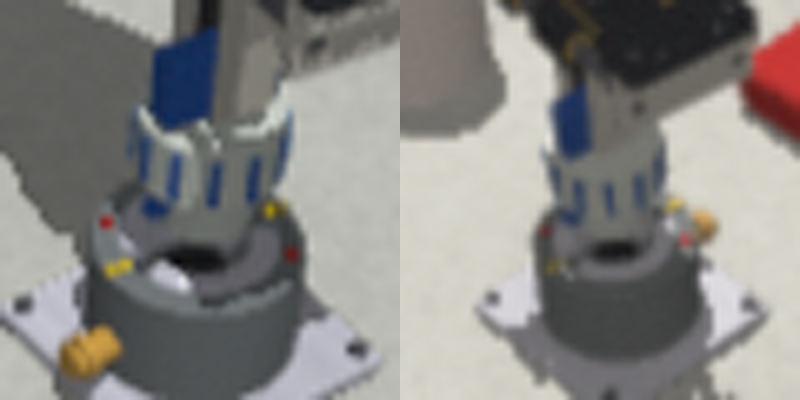

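The cartridge hangs just above the mouth. In the scene crop the skirt's edges are at x = 128 and 295 and the rim's at 92 and 302. In the side crop they are at 543 and 665, and at 536 and 698. I use these column centres to compare the two axes.

```bash
python3 - <<'E'
from h import *
from scipy.optimize import fsolve
S=cam('scene')[1:];D=cam('side')[1:]
print(robot.read_state()['tool_pos'])
def loc(us,ud,z): return fsolve(lambda p:[proj(*S,[*p,z])[0]-us,proj(*D,[*p,z])[0]-ud],[.509,.23])*1000
print('skirt',loc(280+211.5/6.667,176+204/6.667,.1275),'rim',loc(280+197/6.667,176+217/6.667,.058))
E
```

```text
[0.50809362 0.23041818 0.13117444]
skirt [ -57.91827761 -453.34978035] rim [250.27791829 -85.05918452]
```

```bash
python3 - <<'E'
from h import *
for n,us,ur in (('scene',280+211.5/6.667,280+197/6.667),('side',176+204/6.667,176+217/6.667)):
    im,K,C=cam(n);p=np.array([.508,.2296])
    f=lambda p,z:proj(K,C,[*p,z])[0]
    g=np.array([f(p+[.001,0],.09)-f(p,.09),f(p+[0,.001],.09)-f(p,.09)])
    print(n,'grad px/mm',g,'skirt resid',us-f(p,.1275),'rim resid',ur-f(p,.058))
E
```

```text
scene grad px/mm [-0.30463091  0.25183223] skirt resid -0.1403163571476398 rim resid -0.3547361254915131
side grad px/mm [ 0.23201516 -0.19351477] skirt resid 0.9273514732135482 rim resid 1.4336853420927866
```

```bash
python3 -m inch '[0.5,-0.7,-4,0,0,0.5,-0.7,-8,0,0,0.5,-0.7,-12,0,0,0.5,-0.7,-12,0,0,0.5,-0.7,-12,0,0]'; python3 -m inch '[0,0,-2,0,0,0,0,-3,0,0,0,0,-3,0,0,0,0,-3,0,0]'; python3 -m inch '[0,0,-1.5,0,0,0,0,-3,0,0,0,0,-3,0,0,0,0,-3,0,0]'
```

```text
t: 8.55
tool_pos: [0.5069, 0.2293, 0.1167]
orientation: [-0.174, -3.136, 0.001]
force: [-0.5, 0.2, -0.6]
opening: 0.0136
gripper_force: 55.0
t: 8.88
tool_pos: [0.5074, 0.2295, 0.1144]
orientation: [-0.174, -3.137, -0.0]
force: [-0.3, -0.4, -1.4]
opening: 0.0136
gripper_force: 55.0
t: 9.22
tool_pos: [0.5073, 0.2294, 0.1113]
orientation: [-0.174, -3.136, 0.0]
force: [-0.2, -0.6, -0.8]
opening: 0.0138
gripper_force: 55.0
```

```bash
python3 -m inch '[0,0,-1,0,0,0,0,-2,0,0,0,0,-2,0,0,0,0,-2,0,0]'; python3 -m inch '[0,0,-0.7,0,0,0,0,-1.4,0,0,0,0,-1.4,0,0,0,0,-1.4,0,0]';python3 -m inch '[0,0,-0.7,0,0,0,0,-0.7,0,0,0,0,-0.7,0,0,0,0,-0.7,0,0]'
```

```text
t: 9.55
tool_pos: [0.5073, 0.2294, 0.1093]
orientation: [-0.174, -3.137, 0.0]
force: [0.1, 0.3, -0.8]
opening: 0.0136
gripper_force: 55.0
t: 9.88
tool_pos: [0.5073, 0.2294, 0.108]
orientation: [-0.174, -3.137, 0.0]
force: [-0.2, -0.0, -1.6]
opening: 0.0138
gripper_force: 55.0
t: 10.22
tool_pos: [0.5074, 0.2294, 0.1073]
orientation: [0.174, 3.137, -0.0]
force: [-0.9, -0.1, -2.2]
opening: 0.0137
gripper_force: 55.0
```

```bash
python3 -m inch '[0,0,-0.5,0,0,0,0,-0.5,0,0,0,0,-0.5,0,0]'; python3 -m inch '[0,0,-0.5,0,0,0,0,-0.5,0,0,0,0,-0.5,0,0]';python3 -m inch '[0,0,-0.5,0,0,0,0,-0.5,0,0,0,0,-0.5,0,0]'
```

```text
t: 10.47
tool_pos: [0.5074, 0.2294, 0.1068]
orientation: [-0.174, -3.137, 0.0]
force: [-0.4, 0.1, -1.3]
opening: 0.0133
gripper_force: 55.0
t: 10.72
tool_pos: [0.5073, 0.2294, 0.1063]
orientation: [-0.174, -3.137, 0.0]
force: [-0.7, -0.5, -0.7]
opening: 0.0133
gripper_force: 55.0
t: 10.97
tool_pos: [0.5074, 0.2294, 0.1058]
orientation: [-0.174, -3.137, 0.0]
force: [-0.7, 0.1, -0.0]
opening: 0.0139
gripper_force: 55.0
```

```bash
python3 -m inch '[0,0,-0.7,0,0,0,0,-0.7,0,0,0,0,-0.7,0,0]'; python3 -m inch '[0,0,-0.7,0,0,0,0,-0.7,0,0,0,0,-0.7,0,0]';python3 -m inch '[0,0,-0.7,0,0,0,0,-0.7,0,0,0,0,-0.7,0,0]'
```

```text
t: 11.22
tool_pos: [0.5073, 0.2294, 0.1051]
orientation: [-0.174, -3.137, 0.0]
force: [-0.8, -0.1, -0.8]
opening: 0.0135
gripper_force: 55.0
t: 11.47
tool_pos: [0.5074, 0.2295, 0.1044]
orientation: [-0.174, -3.137, -0.0]
force: [-0.2, 0.3, -1.8]
opening: 0.0135
gripper_force: 55.0
t: 11.72
tool_pos: [0.5074, 0.2295, 0.104]
orientation: [0.174, 3.137, 0.0]
force: [-0.4, -2.5, 2.2]
opening: 0.014
gripper_force: 55.0
```

```bash
python3 -m inch '[0,-0.4,-0.7,0,0,0,-0.4,-0.7,0,0,0,-0.4,-0.7,0,0]'; python3 -c "
from h import *;s=robot.read_state();print(s['force'],s['wrist_torque'])"; python3 -m inch '[0,0,-0.7,0,0,0,0,-0.7,0,0,0,0,-0.7,0,0]'; python3 -c "
from h import *;s=robot.read_state();print(s['force'],s['wrist_torque'])"
```

```text
t: 11.97
tool_pos: [0.5076, 0.2293, 0.1033]
orientation: [0.174, 3.136, 0.001]
force: [-1.3, 0.9, 3.3]
opening: 0.0139
gripper_force: 55.0
[-1.2517206   0.85388576  3.31660266] [0.25620181 0.26177644 0.01389573]
t: 12.22
tool_pos: [0.5075, 0.2293, 0.1025]
orientation: [0.174, 3.136, 0.001]
force: [-0.9, 1.8, 3.5]
opening: 0.0136
gripper_force: 55.0
[-0.9294665   1.78433395  3.48835555] [0.41349752 0.20768895 0.02248354]
```

```bash
python3 -m inch '[0,0,-0.7,0,0,0,0,-1.4,0,0,0,0,-1.4,0,0,0,0,-1.4,0,0]'; python3 -c "
from h import *;s=robot.read_state();print(s['force'],s['wrist_torque'])"; python3 -m inch '[0,0,-0.7,0,0,0,0,-1.4,0,0,0,0,-1.4,0,0,0,0,-1.4,0,0]'; python3 -c "
from h import *;s=robot.read_state();print(s['force'],s['wrist_torque'])"
```

```text
t: 12.55
tool_pos: [0.5075, 0.2293, 0.1011]
orientation: [0.174, 3.136, 0.001]
force: [0.2, 3.1, 4.5]
opening: 0.0136
gripper_force: 55.0
[0.19532612 3.05279932 4.45727436] [ 0.54142085  0.22767835 -0.01797263]
t: 12.88
tool_pos: [0.5076, 0.2292, 0.0997]
orientation: [0.174, 3.136, 0.001]
force: [-1.3, 2.1, 5.0]
opening: 0.0135
gripper_force: 55.0
[-1.33743647  2.14614553  5.04521384] [ 0.65784047  0.27257352 -0.02436894]
```

```bash
python3 -m inch '[0,0.2,-1,0,0,0,0.2,-2,0,0,0,0.2,-3,0,0,0,0.2,-3,0,0,0,0.2,-3,0,0]'; python3 -c "
from h import *;s=robot.read_state();print(s['force'],s['wrist_torque'])"; python3 -m inch '[0,0,-0.7,0,0,0,0,-1.4,0,0,0,0,-2.1,0,0,0,0,-2.5,0,0,0,0,-2.5,0,0,0,0,-2.5,0,0]'; python3 -c "
from h import *;s=robot.read_state();print(s['force'],s['wrist_torque'],s['q'])"
```

```text
t: 13.3
tool_pos: [0.5076, 0.2293, 0.097]
orientation: [0.174, 3.136, 0.0]
force: [-1.8, 1.7, 7.4]
opening: 0.0138
gripper_force: 55.0
[-1.82694756  1.65662684  7.4178031 ] [ 0.45167831  0.49617067 -0.01484647]
t: 13.8
tool_pos: [0.5076, 0.2293, 0.0948]
orientation: [0.174, 3.136, 0.0]
force: [-3.6, 1.3, 9.9]
opening: 0.0135
gripper_force: 55.0
[-3.57892685  1.3445149   9.91332288] [0.43556617 0.64509389 0.0134791 ] [ 3.32260835e-01  1.08337287e-01  1.74378694e+00 -7.47836551e-05
  1.28887616e+00 -1.12776593e+00]
```

```bash
python3 -m inch '[-0.4,0,-0.6,0,0,-0.4,0,-0.6,0,0,-0.4,0,-0.6,-2,0,-0.4,0,-0.6,-4,0,-0.4,0,-0.6,-6,0,-0.4,0,-0.6,-6,0]'; python3 -c "
from h import *;s=robot.read_state();print(s['force'],s['wrist_torque'],s['q'][5])"
```

```text
t: 14.3
tool_pos: [0.508, 0.2292, 0.0946]
orientation: [0.341, 3.121, 0.001]
force: [-0.8, 1.0, 10.0]
opening: 0.0137
gripper_force: 55.0
[-0.82797829  0.96303021 10.02580563] [0.23274042 0.22425576 0.02217012] -1.0206049915376705
```

```bash
python3 -m inch '[0,0,-0.3,-3,0,0,0,-0.3,-6,0,0,0,-0.3,-9,0,0,0,-0.3,-12,0,0,0,-0.3,-12,0]'; python3 -c "
from h import *;s=robot.read_state();print(s['force'],s['wrist_torque'],s['q'][5])"; python3 -m inch '[0,0,0,-3,0,0,0,0,-6,0,0,0,0,-9,0,0,0,0,-12,0,0,0,0,-12,0]'; python3 -c "
from h import *;s=robot.read_state();print(s['force'],s['wrist_torque'],s['q'][5])"
```

```text
t: 14.72
tool_pos: [0.5082, 0.2292, 0.0944]
orientation: [0.667, 3.067, 0.001]
force: [-1.1, 0.3, 9.9]
opening: 0.0134
gripper_force: 55.0
[-1.06307655  0.26599233  9.85167154] [ 0.14790417  0.07353903 -0.01329378] -0.8100238684432146
t: 15.13
tool_pos: [0.5083, 0.2292, 0.0944]
orientation: [0.984, 2.981, 0.002]
force: [0.5, 0.6, 9.8]
opening: 0.0134
gripper_force: 55.0
[0.45607293 0.5918208  9.75516619] [ 0.11238944  0.02712051 -0.04793085] -0.6005509477407582
```

```bash
python3 -m inch '[0,0,0,-3,0,0,0,0,-6,0,0,0,0,-8,0,0,0,0,-8,0]'; python3 -c "
from h import *;s=robot.read_state();print(s['force'],s['wrist_torque'],s['q'][5])"; python3 -m inch '[0,0,0,-1.5,0,0,0,0,-3,0,0,0,0,-3,0]'; python3 -c "
from h import *;s=robot.read_state();print(s['force'],s['wrist_torque'],s['q'][5])"
```

```text
t: 15.47
tool_pos: [0.5084, 0.2292, 0.0945]
orientation: [1.188, 2.905, 0.002]
force: [0.7, 0.6, 9.2]
opening: 0.0135
gripper_force: 55.0
[0.72203838 0.59242    9.1712149 ] [ 0.14774316 -0.01235202 -0.05104762] -0.4619376300297948
t: 15.72
tool_pos: [0.5086, 0.2293, 0.0946]
orientation: [1.263, 2.873, 0.003]
force: [1.1, 1.7, 8.4]
opening: 0.0135
gripper_force: 55.0
[1.08632509 1.6875295  8.35663308] [ 0.2727668  -0.18940095  0.08668125] -0.4104103019104509
```

```bash
python3 -m inch '[0,0,0,-1,0,0,0,0,-1,0,0,0,0,-1,0]'; python3 -c "
from h import *;s=robot.read_state();print(s['force'],s['wrist_torque'],s['q'][5])"; python3 -m inch '[0,0,0,-1,0,0,0,0,-1,0,0,0,0,-1,0]'; python3 -c "
from h import *;s=robot.read_state();print(s['force'],s['wrist_torque'],s['q'][5])"
```

```text
t: 15.97
tool_pos: [0.5087, 0.2294, 0.0946]
orientation: [1.285, 2.863, 0.003]
force: [1.8, 1.8, 8.2]
opening: 0.0138
gripper_force: 55.0
[1.84456177 1.7989268  8.16521755] [ 0.33558088 -0.35563938  0.13210806] -0.3945343443574365
t: 16.22
tool_pos: [0.509, 0.2296, 0.0946]
orientation: [1.31, 2.852, 0.004]
force: [1.7, 2.5, 7.7]
opening: 0.0137
gripper_force: 55.0
[1.72912455 2.47325694 7.72719108] [ 0.45565954 -0.58624683  0.1399156 ] -0.37712660818926785
```

```bash
python3 -m inch '[0,0,1,0,0,0,0,2,0,0,0,0,2,0,0,0,0,2,0,0]'; python3 -c "
from h import *;s=robot.read_state();print(s['force'],s['wrist_torque'],s['q'][5])"; python3 -m inch '[0,0,0.5,0,0,0,0,1,0,0,0,0,1,0,0]'; python3 -c "
from h import *;s=robot.read_state();print(s['force'],s['wrist_torque'],s['q'][5])"
```

```text
t: 16.55
tool_pos: [0.5089, 0.2296, 0.0965]
orientation: [1.31, 2.852, 0.004]
force: [4.2, 3.3, 7.0]
opening: 0.0137
gripper_force: 55.0
[4.24862158 3.25197437 6.96119602] [ 0.47144262 -0.86976805  0.19463952] -0.37720701685263763
t: 16.8
tool_pos: [0.5089, 0.2296, 0.0972]
orientation: [1.31, 2.852, 0.004]
force: [5.6, 2.2, 4.9]
opening: 0.0142
gripper_force: 55.0
[5.62954269 2.17485438 4.87602039] [ 0.56649385 -1.03855519  0.19186096] -0.37720322630923964
```

```bash
python3 -m inch '[0.5,0.3,0.3,0,0,0.5,0.3,0.6,0,0,0.5,0.3,0.6,0,0]'; python3 -c "
from h import *;s=robot.read_state();print(s['force'],s['wrist_torque'],s['q'][5])"; python3 -m inch '[0.3,0.1,0.5,0,0,0.3,0.1,0.5,0,0,0.3,0.1,0.5,0,0]'; python3 -c "
from h import *;s=robot.read_state();print(s['force'],s['wrist_torque'],s['q'][5])"
```

```text
t: 17.05
tool_pos: [0.5089, 0.2296, 0.0975]
orientation: [1.31, 2.852, 0.003]
force: [5.2, 2.4, 3.2]
opening: 0.0137
gripper_force: 55.0
[5.18764606 2.41275558 3.21351926] [ 0.44647115 -1.11605931  0.24427628] -0.3769283665985416
t: 17.3
tool_pos: [0.509, 0.2296, 0.0978]
orientation: [1.31, 2.853, 0.002]
force: [4.8, 1.7, 3.7]
opening: 0.0138
gripper_force: 55.0
[4.84062171 1.72904588 3.67680956] [ 0.39279265 -1.00046332  0.22624442] -0.37694589484446217
```

```bash
python3 -m inch '[0.4,0.2,0.4,0,0,0.4,0.2,0.8,0,0,0.4,0.2,0.8,0,0]'; python3 -c "
from h import *;s=robot.read_state();print(s['force'],s['wrist_torque'],s['q'][5])"; python3 -m inch '[0.4,0,0.4,0,0,0.4,0,0.4,0,0,0.4,0,0.4,0,0]'; python3 -c "
from h import *;s=robot.read_state();print(s['force'],s['wrist_torque'],s['q'][5])"
```

```text
t: 17.55
tool_pos: [0.5089, 0.2296, 0.0979]
orientation: [1.311, 2.853, 0.001]
force: [7.1, 2.6, 0.4]
opening: 0.0135
gripper_force: 55.0
[7.11798898 2.63788308 0.38825973] [ 0.41844384 -1.38107097  0.17007668] -0.3767912051957796
t: 17.8
tool_pos: [0.509, 0.2296, 0.0979]
orientation: [1.311, 2.854, 0.0]
force: [5.7, 1.8, -0.4]
opening: 0.0139
gripper_force: 55.0
[ 5.69469555  1.84022673 -0.36519238] [ 0.5079757  -1.36673851  0.19482771] -0.3770234513333909
```

It is sitting at lock height (38.5 mm) and resists both lifting and turning. I let go.

```bash
python3 -m inch '[0,0,0,0,30,0,0,0,0,40,0,0,0,0,40,0,0,0,0,40,0,0,0,0,40]'; python3 -m inch '[0,0,20,0,40,0,0,50,0,40,0,0,90,0,40,-40,0,120,0,40,-80,0,120,0,40,-80,0,120,0,40,-80,0,120,0,40]'; python3 - <<'E'
from h import *
s=robot.read_state();print(s['force'],s['tool_pos'])
o=[]
for n in('scene','side'):
    im,K,C=cam(n);u,v=proj(K,C,[.509,.23,.08]).astype(int)
    o.append(cv2.resize(im[v-30:v+30,u-30:u+30],(400,400),interpolation=cv2.INTER_CUBIC))
    for z in (.0385+.0895,.06,.0385+.0575): print(n,z,(proj(K,C,[.509,.2295,z])-[u-30,v-30])*6.667)
cv2.imwrite('pics/p8.png',np.hstack(o))
E
```

```text
t: 18.22
tool_pos: [0.508, 0.2296, 0.0979]
orientation: [-1.311, -2.854, 0.002]
force: [-0.2, -0.4, -0.6]
opening: 0.0365
gripper_force: 0.0
t: 18.8
tool_pos: [0.4271, 0.2301, 0.2192]
orientation: [1.309, 2.855, 0.002]
force: [0.0, 0.1, -0.6]
opening: 0.0373
gripper_force: 0.0
[ 0.01275814  0.06272219 -0.58039332] [0.42711518 0.23010766 0.21923059]
scene 0.128 [210.2905973  104.01297874]
scene 0.06 [197.56234691 237.55328842]
scene 0.096 [204.18354207 168.08604622]
side 0.128 [199.4543135  132.14144219]
side 0.06 [208.8245133  229.57081536]
side 0.096 [203.94035696 178.78638165]
```

View pics/p8.png

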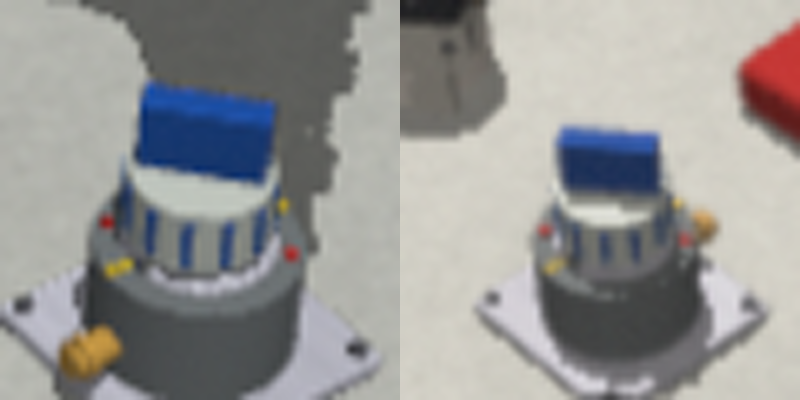

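The pictures show the cartridge upright, its bar in line with the red dots. The bar's top centre is at (208,105), against (210,104) predicted for lock height. The robot is clear of it, so I hand in.

```bash
python3 -c "
from plant import job;print(job.close_job())"
```

```text
the job is handed in; nothing more can be done
None
```

The blue cartridge is locked in the filter head: upright, turned clockwise to the stop and still in place after release. The job was handed in at about 19 s; the wrist readings I took stayed near 10 N and I saw nothing else touched, but the hand-in gave no verdict.

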